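# Air check of an oxygen probe in a fresh cup

## Robot

A 6-joint arm with a two-finger parallel gripper is mounted at the origin on the work surface. World frame = base frame: x ahead of the robot, y to its left, z up, the work surface at z = 0. Lengths are in m, angles in degrees, forces in N, time in s.
With the tool pointing down it reaches from about 0.3 to 0.75 m from the base axis. Payload 8.5 kg.
Tool frame: the origin (TCP) lies at the very end of the fingers, on their centre line; the grasp point (between the pads) lies 19 mm behind it (env.tcp_to_grasp is the distance from the TCP to the grasp point, in m); z points along the fingers, y is the line along which they close (so a half turn about z gives the same grasp; the last joint's range is limited). The gripper opens to 85 mm and grips with 20 to 120 N. Pads are 22 mm wide; open, the fingers measure 114 mm over their backs; the gripper's body (76 mm by 85 mm) begins 54 mm behind the grasp point. The pads swing forward as they close: fully open they stand 13 mm farther back than shut.
Start: joints at [51.664, 21.807, 74.336, -0, 83.858, -12.336], TCP at [0.241, 0.494, 0.231] pointing down, gripper open.
Joint ranges: [-178.18, 178.18], [-50.72, 133.34], [12.68, 142.11], [-81.47, 261.47], [9.98, 163.14], [-165.26, 165.26]. Speed limits (degrees/s): [136.94, 136.94, 180, 180, 180, 180].

## Interface

Orientations are given as a 3x3 rotation matrix whose columns are the frame's x, y, z axes.
In Python, from rig import status, get_image, env gives the robot as it stands.
- The arm moves only by the shell command python3 -m handwheel 'ROWS' [FORCE]. ROWS is text: rows parted by semicolons, each of 7 numbers parted by spaces: the shift along the world's x, y, z in cm, then the turn, a rotation vector about the world's x, y, z in degrees, then the opening, from 0 (shut) to 1 (fully open). In form: dx dy dz wx wy wz gripper; .... A call has 1 to 8 rows; each row is the pose to reach, as a shift and turn from the pose commanded when the call began; what a row does not reach only later rows make up. A row lasts 1/12 s, in which the tool goes at most 41.7 mm and 7.16 degrees, less where a joint would pass 70% of its speed; a pose out of reach is approached as far as the arm can. A call with a gripper value outside its range is refused whole. The fingers move at their own pace and stop on an object; FORCE is the grip in N (left out, the last holds). Time passes only in rows, so rows that repeat a pose let the fingers close. It gives the time, the measured TCP pose, the force, the opening and the grip force at its end, in the units of the state.
- status.observe(): the state, without advancing time (a new reading comes with each control period).
- get_image(name): name is "scene" or "side" or "wrist"; returns a dict with "color" (420x560x3 uint8, red, green, blue), "vertical_fov" (degrees; the focal length in pixels is half the picture's height over the tangent of half this angle, whatever the lens; pixels are square), "cx", "cy" (the principal point, pixels), "k1" (the pictures are not rectified: a ray, as slopes to the right and down, at radius r is drawn at 1 + k1 r^2 times it, then the intrinsics apply), "xyz" and "orientation" of the camera in the world. Camera axes: x right, y down, z forward; pixel columns grow to the right and rows downward; lengths in m; the calibration is good to about 2 mm. A picture is of the moment at which its call begins. There is no depth.
- env.close_job(): hands the job in; it is judged then, once.
The state is a dict: "time_s": time; "q": joint angles; "qvel": joint speeds; "joint_efforts": joint torques, N m; "position": TCP position; "tool_rot": TCP orientation; "ft_force": force on the tool from outside, world axes, zero at the start; "wrist_torque": the same for the moment, N m; "grip_width": finger opening in m; "gripper_force": force on a finger pad.
Only numpy, scipy, OpenCV 4.12 (cv2) and the standard library are available. Lean on these libraries where they do the work, as an engineer would, in place of code of your own. Each camera call takes 0.05 s, during which the arm holds its last target. There are 200 camera calls.

## Task

Get the oxygen probe ready with a dry air check: put the orange cup down inside the steel cup holder so that it stands nested on the holder's floor, and let go of it. Then take the blue-handled probe from its slanted rest, hold it upright with its tip well down inside the orange cup (about half-way down, in the middle, clear of the cup's bottom) for about one and a half seconds, and lay it back in its slanted rest as it lay at first. Do not press the probe against the cup, and leave the bottles, the jar, the yellow cup, the green box and the spanner where they are.

Things in the scene. Friction and masses are not known exactly. Their poses are not given: they have to be found in the camera images.
- cup: The fresh orange plastic cup, open at the top, loose, 60 g, standing upright on the table at the start. 85 mm tall; outside diameter 54 mm at the foot, 60 mm at the rim; wall 3 mm, bottom 4 mm thick. Origin: centre of its underside; z up along its axis. Can be gripped from above across its outside just below the rim.
- cup_rim (a point): Centre of the orange cup's mouth, 85 mm above its underside.
- holder: Steel cup holder fixed to the table: an open tapered cup 45 mm high (outside diameter 68 to 75 mm; inside 61 mm at the floor, 68 mm at the rim) on a dark round base 110 mm wide, 10 mm high. Its rim is 55 mm above the table. Origin: centre of its underside on the table; z up. The orange cup enters with 3 to 6 mm of play all round and then stands 45 mm proud of the holder's rim.
- holder_floor (a point): Centre of the holder's inner floor, 15 mm above the table: the nested cup's origin belongs here.
- probe: Oxygen probe, loose, 150 g, 186 mm long. Origin: the very tip; z runs from the tip to the handle end. Steel shaft, diameter 16 mm, black tip, z 0 to 110 mm; round blue handle, 26 mm, z 110 to 176 mm (its lower face is a shoulder); 16 mm steel plug to z 186 mm. Centre of mass at z 85 mm. Round: its turn about its axis is free. At the start it lies in the rest, leaning 35 degrees from vertical.
- probe_grip (a point): The middle of the probe's handle, on its axis, 150 mm from the tip; a good place to grip, with the fingers pointing along the probe towards the tip and closing horizontally.
- rest: Slanted probe rest, fixed: dark base 130 x 90 x 12 mm, a post and an aluminium V trough 85 mm long, open on its upper side. Origin: centre of its underside; z up. The trough leans 35 degrees from vertical, upper end towards the rest's -x. The probe's shaft lies in it (25 to 110 mm from the tip), the handle's shoulder on its upper end; the handle is free. Lift the probe off square to its axis.
- rest_seat (a point): Where the probe's tip is when it lies fully in the rest: (45, 0, 30) mm in the rest's frame. Axes as the rest's: from tip to handle the seated probe's axis runs along (-0.574, 0, 0.819), and the trough's open side faces (0.819, 0, 0.574).
- used_cup: Bystander: a yellow cup of the same size as the orange one, loose, upright. Origin: centre of its underside.
- bottle_a: Bystander: clear bottle with a blue cap, 80 mm diameter, 170 mm tall, loose. Origin: centre of its underside.
- bottle_b: Bystander: brown bottle with a blue cap, 80 mm diameter, 170 mm tall, loose. Origin: centre of its underside.
- jar: Bystander: white jar, 64 mm diameter, 70 mm tall, loose. Origin: centre of its underside.
- tip_box: Bystander: closed green box, 120 x 85 x 55 mm, loose. Origin: centre of its underside.
- spanner: Bystander: steel spanner lying flat, 180 mm long along its x, 8 mm thick, loose. Origin: centre of its underside.
- rest_axis (a point): The same point as rest_seat, but its z axis lies along the trough from the tip towards the handle end: the axis of the seated probe; its x axis points straight off the trough's open side.
Not all that is in view belongs to the job. What is shaped like the probe but red is not meant.

How it is judged (in metres and radians):
On the way, in this order (a step that is already met when the one before it is completed fails the run):
1. the orange cup stands nested on the holder's floor and is let go (horizontal distance between cup and holder_floor below 0.007 m and distance between cup and holder_floor below 0.009 m and angle between cup's own z axis and vertical below 0.12 rad and contact force between the fingers and cup below 0.05 N), for 0.3 s.
2. the gripped probe is held upright (within 15 degrees) with its tip in the nested cup: 25 to 77 mm below the rim, within 20 mm of the cup's axis, for 1 s (horizontal distance between cup and holder_floor below 0.007 m and distance between cup and holder_floor below 0.009 m and angle between cup's own z axis and vertical below 0.12 rad and contact force between the fingers and probe above 1 N and angle between probe's own z axis and vertical below 0.262 rad and z of probe in the frame of cup between 0.008 and 0.06 m and horizontal distance between probe and cup below 0.02 m), for 1 s.
At the end, for the whole second after the job is handed in: The orange cup stands in the holder (its underside's centre within 7 mm sideways and 9 mm in all of the holder's floor centre, tilted less than 7 degrees), and the probe lies in its rest (tip within 12 mm of its seat, axis within 6 degrees of the trough's), both at rest (horizontal distance between cup and holder_floor below 0.007 m and distance between cup and holder_floor below 0.009 m and angle between cup's own z axis and vertical below 0.12 rad and distance between probe and rest_seat below 0.012 m and angle between the z axis of probe and the z axis of rest_axis, either way round below 0.1 rad and linear speed of each of probe, cup below 0.02 m/s); the robot touches nothing.
It fails at once if the probe pressed on the orange cup with more than 6 N (contact force between probe and cup above 6 N).
It fails at once if a bottle, the jar, the yellow cup, the green box or the spanner moved more than 25 mm (distance of any of used_cup, bottle_a, bottle_b, jar, tip_box, spanner from where it was at the start of the episode above 0.025 m).
It also fails if it takes over 67 s, if anything falls off the work surface, if the arm or the gripper's body presses on something with over 40 N, if the wrist force passes 120 N, or if a joint passes its speed limit or range.

## Working session

There is one attempt and no reset: what is moved stays moved. The work goes in short steps, Python scripts to look and compute and a shell command to move; the robot and the scene stay as the last step left them, time stands still between calls to the robot, and variables do not carry over. Pictures are saved under pics/ and viewed, at most 14 in all, crops included, and the job is handed in when it is done.

```bash
mkdir -p pics; cat > h.py <<'E'
import numpy as np, cv2
from rig import status, get_image, env
def snap(n,fn=None):
    im=get_image(n)
    if fn: cv2.imwrite('pics/'+fn,im['color'][:,:,::-1])
    return im
def K(im):
    f=210/np.tan(np.radians(im['vertical_fov'])/2)
    return np.array([[f,0,im['cx']],[0,f,im['cy']],[0,0,1.]])
def ray(im,u,v):
    k=K(im);d=np.array([(u-k[0,2])/k[0,0],(v-k[1,2])/k[0,0]]);s=d.copy()
    for _ in range(30): s=d/(1+im['k1']*(s@s))
    r=np.array(im['orientation'])@np.array([s[0],s[1],1]);return np.array(im['xyz']),r/np.linalg.norm(r)
def onz(im,u,v,z):
    o,r=ray(im,u,v);return o+r*(z-o[2])/r[2]
def proj(im,p):
    c=np.array(im['orientation']).T@(np.array(p)-im['xyz']);s=c[:2]/c[2];s=s*(1+im['k1']*(s@s));k=K(im)
    return s*k[0,0]+k[:2,2]
def two(a,pa,b,pb):
    o1,r1=ray(a,*pa);o2,r2=ray(b,*pb)
    t=np.linalg.lstsq(np.c_[r1,-r2],o2-o1,rcond=None)[0];p,q=o1+t[0]*r1,o2+t[1]*r2
    return (p+q)/2,np.linalg.norm(p-q)
E
python3 - <<'E'
from h import *
a=snap('scene');b=snap('side')
for n,i in(('scene',a),('side',b)):
    print(n,i['vertical_fov'],i['xyz'],np.round(i['orientation'],3).tolist(),i['k1'])
    cv2.imwrite(f'pics/{n}0.png',i['color'][:,:,::-1])
print(status.observe())
E
```

```text
scene 54.74726274381633 [1.02953673 0.89918084 0.77885793] [[-0.882, 0.269, -0.387], [0.471, 0.481, -0.74], [-0.013, -0.834, -0.551]] -0.023710663458749667
side 43.849584654438296 [ 0.17214464 -0.94578991  1.21926287] [[0.934, -0.253, 0.253], [-0.358, -0.685, 0.634], [0.012, -0.683, -0.731]] -0.03552152024319875
{'time_s': 0.1, 'q': array([ 5.16630408e+01,  2.18364819e+01,  7.43774599e+01,  8.57733682e-04,
        8.38570180e+01, -1.23360164e+01]), 'qvel': array([-0.0100901 , -0.09105309, -0.21006607,  0.00759898, -0.06454037,
        0.1009031 ]), 'joint_efforts': array([ 3.79822493e-03, -4.49220085e+01, -2.31655884e+01, -2.12886125e-04,
        3.71686940e-03, -2.17302409e-05]), 'position': array([0.2409571 , 0.49413549, 0.23079696]), 'tool_rot': array([[-8.98786017e-01,  4.38386914e-01, -7.79887277e-04],
       [ 4.38387519e-01,  8.98785546e-01, -9.62204054e-04],
       [ 2.79133745e-04, -1.20670840e-03, -9.99999233e-01]]), 'ft_force': array([ 0.5799957 , -0.19257525,  0.21266052]), 'wrist_torque': array([0.00058623, 0.03094234, 0.01683765]), 'gripper_force': 0.0, 'grip_width': 0.08550100187475915}
```

View pics/scene0.png

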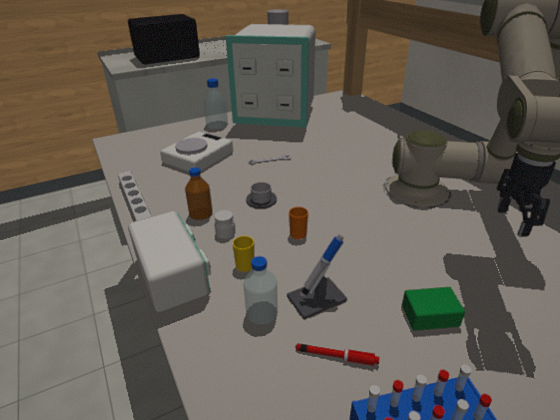

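View pics/side0.png

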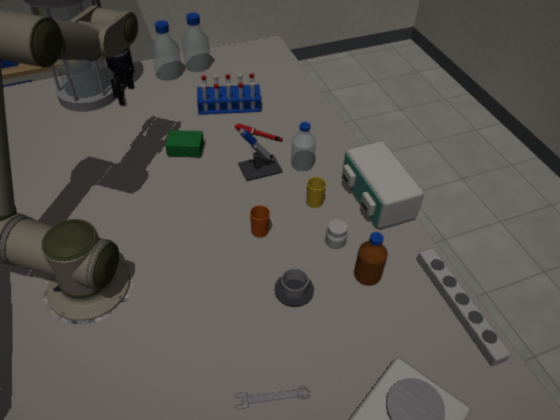

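The scene view shows the orange cup at (298,223), holder (261,195), and blue probe in its rest (325,262). The side view shows them at (260,222), (294,287) and (256,145). Things that could be mistaken for them:
- **Cup:** yellow cup at (244,254) and brown bottle at (198,197).
- **Probe:** red pen-like thing at (337,354).
- **Blue colour:** bottle caps at (259,264) and (195,172), and the tube rack.

I choose the orange cup and the blue-handled probe, and check both in one crop.

```bash
python3 - <<'E'
from h import *
a=snap('scene');b=snap('side')
def blob(im,box,lo,hi):
    x0,y0,x1,y1=box;h=cv2.cvtColor(im['color'],cv2.COLOR_RGB2HSV);m=cv2.inRange(h,lo,hi)
    n=np.zeros_like(m);n[y0:y1,x0:x1]=m[y0:y1,x0:x1]
    k,l,s,c=cv2.connectedComponentsWithStats(n);i=1+np.argmax(s[1:,4]);return c[i],s[i],l==i
for nm,lo,hi,ba,bb in(('cup',(3,150,60),(14,255,255),(280,200,315,245),(245,200,275,240)),
   ('handle',(100,120,40),(125,255,255),(300,225,350,275),(235,125,275,160)),
   ('yellow',(18,120,60),(32,255,255),(225,230,265,275),(300,170,330,210))):
    ca,sa,_=blob(a,ba,lo,hi);cb,sb,_=blob(b,bb,lo,hi)
    print(nm,ca,sa,cb,sb,*two(a,ca,b,cb))
def crop(im,x0,y0): return cv2.resize(im['color'][y0:y0+140,x0:x0+130,::-1],None,fx=3,fy=3,interpolation=cv2.INTER_CUBIC)
o=np.hstack([crop(a,235,175),crop(b,225,115)]);cv2.imwrite('pics/crop1.png',o)
cv2.imwrite('pics/crop2.png',np.hstack([cv2.resize(i['color'][y:y+50,x:x+60,::-1],None,fx=6,fy=6,interpolation=cv2.INTER_CUBIC) for i,x,y in((a,232,170),(b,265,260))]))
E
```

```text
cup [297.90427699 222.01832994] [289 207  19  32 491] [258.99566161 220.28850325] [250 206  19  31 461] [0.51601555 0.02423159 0.0459472 ] 0.002188276847519238
handle [331.98139535 248.97209302] [323 237  20  24 215] [248.82 137.45] [241 130  15  15 100] [0.57383343 0.28235652 0.14836236] 0.006307299400598577
yellow [243.30756844 252.42190016] [232 236  22  36 621] [315.17622951 191.44672131] [307 177  19  31 488] [0.72241229 0.07573454 0.0465824 ] 0.003369630759963684
```

View pics/crop1.png

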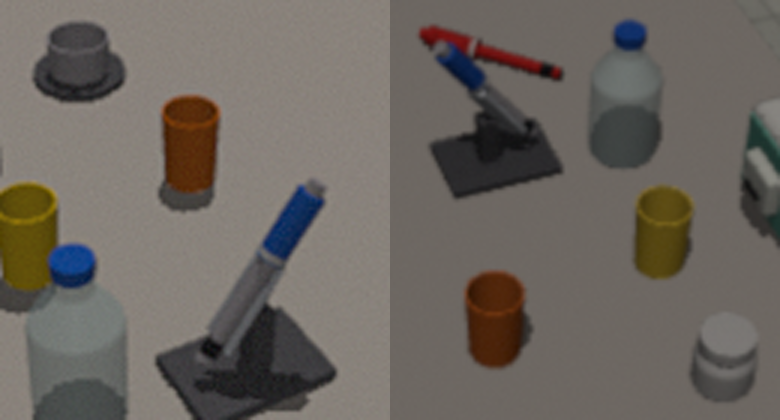

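View pics/crop2.png

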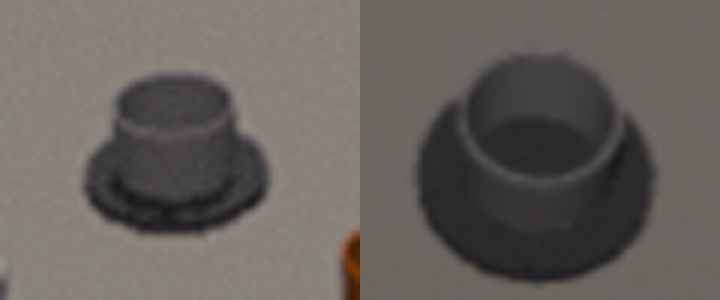

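The crops confirm the orange cup and the blue probe. Holder rim centre is at about (261,187.7) in scene and (295.3,279.7) in side. Probe tip is at (305,291.7) and (272.7,158.3), and its plug end at (340.7,237.3) and (242,130.7).

```bash
python3 - <<'E'
from h import *
a=snap('scene');b=snap('side')
P=lambda *x:print(*[np.round(i,4) for i in x])
P(*two(a,(261,187.7),b,(295.3,279.7)));P(onz(a,261,187.7,.055),onz(b,295.3,279.7,.055))
t,e=two(a,(305,291.7),b,(272.7,158.3));p,e2=two(a,(340.7,237.3),b,(242,130.7));P(t,e,p,e2,p-t,np.linalg.norm(p-t),np.degrees(np.arctan2(p[1]-t[1],p[0]-t[0])))
for u,v in((158,363),(335,373),(285,312)): P(onz(a,u/3+235,v/3+175,.012))
for u,v in((431,150),(561,170),(541,122),(458,194)): P(onz(b,(u-390)/3+225,v/3+115,.012))
for c in((0.516,.024,.046),): print(proj(a,c),proj(b,c))
s=status.observe();P(s['position']);print(b['cx'],b['cy'])
P(get_image('wrist')['xyz'],get_image('wrist')['orientation'])
E
```

```text
[ 0.5312 -0.2126  0.0496] 0.0081
[ 0.5313 -0.2026  0.055 ] [ 0.5332 -0.2177  0.055 ]
[0.6507 0.2791 0.0386] 0.0157 [0.5533 0.2861 0.1788] 0.006 [-0.0975  0.007   0.1401] 0.1708 175.9019
[0.6761 0.2514 0.012 ]
[0.5508 0.3336 0.012 ]
[0.5467 0.252  0.012 ]
[0.5475 0.3107 0.012 ]
[0.6737 0.2291 0.012 ]
[0.6818 0.312  0.012 ]
[0.5528 0.2326 0.012 ]
[297.51802339 222.00411996] [258.65480043 220.28016571]
[0.241  0.4943 0.2311]
272.17910084092034 203.75697177779412
[0.1712 0.5278 0.3743] [[ 0.4373  0.8561  0.2754]
 [ 0.8993 -0.4158 -0.1356]
 [-0.0016  0.3069 -0.9517]]
```

```bash
python3 -m handwheel '2 -3.4 1.5 0 0 0 1; 4 -6.8 2 0 0 0 1; 6 -10.2 2 0 0 0 1; 8 -13.6 2 0 0 0 1; 10 -17 2 0 0 0 1; 12 -20.4 2 0 0 0 1; 14 -23.8 2 0 0 0 1; 14 -23.8 2 0 0 0 1' 20
python3 -m handwheel '2 -3.4 0 0 0 0 1; 4 -6.8 -0.5 0 0 0 1; 6 -10.2 -1 0 0 0 1; 8 -13.6 -2 0 0 0 1; 10 -17 -3 0 0 0 1; 12 -20.4 -3 0 0 0 1; 13.5 -23.2 -3 0 0 0 1; 13.5 -23.2 -3 0 0 0 1'
python3 - <<'E'
from h import *
w=snap('wrist','w1.png');s=status.observe();print(s['position'],s['time_s'],s['ft_force'])
h=cv2.cvtColor(w['color'],cv2.COLOR_RGB2HSV);m=cv2.inRange(h,(3,150,40),(14,255,255))
k,l,st,c=cv2.connectedComponentsWithStats(m);i=1+np.argmax(st[1:,4]);print(c[i],st[i])
print(proj(w,(.516,.024,.085)),proj(w,(.516,.024,0)))
E
```

```text
time_s: 1.07
position: [0.3841, 0.2517, 0.2514]
tool_rot: [[-0.896, 0.444, 0.001], [0.444, 0.896, -0.001], [-0.002, -0.001, -1.0]]
ft_force: [0.3, 1.0, 0.2]
grip_width: 0.0854
gripper_force: 0.0
time_s: 1.73
position: [0.5184, 0.0199, 0.2207]
tool_rot: [[-0.897, 0.443, 0.0], [0.443, 0.897, -0.001], [-0.001, -0.001, -1.0]]
ft_force: [-1.0, -0.4, -0.2]
grip_width: 0.0852
gripper_force: 0.0
[0.51704451 0.02224942 0.22078249] 1.7833 [-0.20324138  0.22786448  0.01766323]
[279.88676358 173.45218057] [ 237  151   75   72 1307]
[278.17390179 187.6736412 ] [277.37797015 165.74505403]
```

View pics/w1.png

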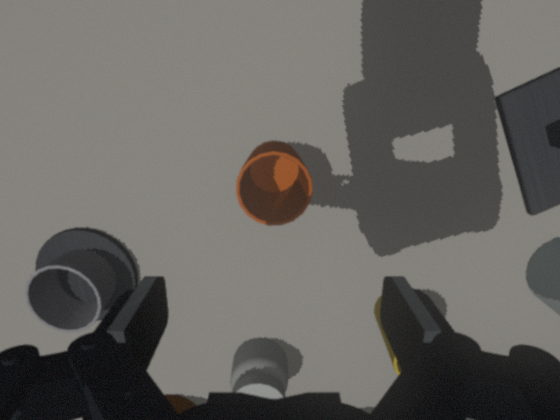

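The wrist view shows the orange cup's rim centre at (275,188), 3 px from the prediction. The holder rim centre is at (64,297), and the base's outer ellipse runs x 36–138 from y 228.

```bash
python3 - <<'E'
from h import *
w=snap('wrist');s=status.observe()
h=cv2.cvtColor(w['color'],cv2.COLOR_RGB2HSV);m=cv2.inRange(h,(3,150,20),(16,255,255));m[260:]=0
cn=max(cv2.findContours(m,0,1)[0],key=cv2.contourArea)
pts=cv2.convexHull(cn)[:,0,:].astype(float);pw=np.array([onz(w,u,v,.085)[:2] for u,v in pts if v>180])
A=np.c_[2*pw,np.ones(len(pw))];x=np.linalg.lstsq(A,(pw**2).sum(1),rcond=None)[0];print('rim',x[:2],np.sqrt(x[2]+x[0]**2+x[1]**2))
p=s['position'];print(p,onz(w,275,188,.085),onz(w,64,297,.055),proj(w,p),(x[:2]-p[:2])*100)
E
```

```text
rim [0.51540077 0.02068314] 0.028808798534910803
[0.51624688 0.02377675 0.22095394] [0.51372845 0.02412814 0.085     ] [ 0.52851917 -0.20903912  0.055     ] [277.41315274 274.45179309] [-0.08461125 -0.30936091]
```

```bash
python3 -m handwheel '-0.1 0 -3.5 0 0 0 1; -0.1 -0.1 -7 0 0 0 1; -0.1 -0.1 -10 0 0 0 1; -0.1 -0.1 -13 0 0 0 1; -0.1 -0.1 -15 0 0 0 1; -0.1 -0.1 -16.5 0 0 0 1; -0.1 -0.1 -17 0 0 0 1; -0.1 -0.1 -17 0 0 0 1'
python3 -m handwheel '0 0 0 0 0 0 0.5; 0 0 0 0 0 0 0.4; 0 0 0 0 0 0 0.3; 0 0 0 0 0 0 0.3; 0 0 0 0 0 0 0.3; 0 0 0 0 0 0 0.3' 20
```

```text
time_s: 2.5
position: [0.5143, 0.0245, 0.0508]
tool_rot: [[-0.899, 0.437, -0.002], [0.437, 0.899, 0.0], [0.002, -0.0, -1.0]]
ft_force: [0.4, -0.0, 0.1]
grip_width: 0.0852
gripper_force: 0.0
time_s: 3.0
position: [0.5158, 0.0232, 0.0527]
tool_rot: [[-0.899, 0.438, 0.003], [0.438, 0.899, -0.001], [-0.003, 0.001, -1.0]]
ft_force: [-1.2, -0.3, 6.0]
grip_width: 0.0597
gripper_force: 20.8
```

```bash
python3 -m handwheel '0 0 3 0 0 0 0.3; 0 0 6 0 0 0 0.3; 0 0 9 0 0 0 0.3; 0.2 -3.3 9 0 0 0 0.3; 0.4 -7 9 0 0 0 0.3; 0.6 -10.5 9 0 0 0 0.3; 0.8 -14 9 0 0 0 0.3; 1 -15 9 0 0 0 0.3'
python3 - <<'E'
from h import *
w=snap('wrist','w2.png');s=status.observe();print(s['position'],s['grip_width'],s['gripper_force'])
E
```

```text
time_s: 3.67
position: [0.5253, -0.1309, 0.1419]
tool_rot: [[-0.897, 0.441, 0.001], [0.441, 0.897, -0.002], [-0.002, -0.001, -1.0]]
ft_force: [-0.6, 0.1, -0.3]
grip_width: 0.0593
gripper_force: 22.5
[ 0.52557358 -0.13065517  0.14171849] 0.05936789994067477 22.5508464127779
```

View pics/w2.png

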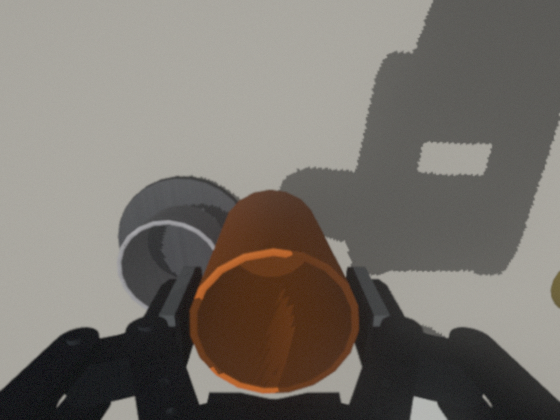

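The cup is held with its rim centre near (275,320). The holder rim's visible arc passes (119,262), (168,221) and (208,240).

```bash
python3 - <<'E'
from h import *
w=snap('wrist');s=status.observe()
def circ(P,z):
    q=np.array([onz(w,u,v,z)[:2] for u,v in P]);A=np.c_[2*q,np.ones(len(q))]
    x=np.linalg.lstsq(A,(q**2).sum(1),rcond=None)[0];return x[:2],np.sqrt(x[2]+x[:2]@x[:2])
H=circ([(119,262),(168,221),(208,240),(130,236),(130,294)],.055);print(H)
C=circ([(190,320),(359,320),(275,250),(275,391)],.175);print(C,s['position'],H[0]-C[0])
B=circ([(119,230),(183,176),(240,204),(135,197)],.01);print('base',B)
b=snap('side')
# check: rim & base ellipses from the earlier side picture
w=b;print(circ([(282.3,280),(308.5,280),(295.3,268.7),(295.3,290.5)],.055),circ([(274.5,289),(314.3,289),(295,307)],.005))
E
```

```text
(array([ 0.53144968, -0.21388806]), np.float64(0.03572593652650032))
(array([ 0.52624257, -0.13127535]), np.float64(0.029061936054346524)) [ 0.52520742 -0.12845439  0.14155707] [ 0.00520711 -0.08261271]
base (array([ 0.53156459, -0.21200576]), np.float64(0.05474199245949768))
(array([ 0.53379408, -0.21691894]), np.float64(0.03540003158576867)) (array([ 0.53358661, -0.21658912]), np.float64(0.055188335530121646))
```

```bash
python3 -m handwheel '0.2 -3 0 0 0 0 0.3; 0.4 -6 0 0 0 0 0.3; 0.5 -8 0 0 0 0 0.3; 0.5 -8.2 -1.5 0 0 0 0.3; 0.5 -8.2 -2.4 0 0 0 0.3; 0.5 -8.2 -2.4 0 0 0 0.3'
python3 - <<'E'
from h import *
a=snap('scene');b=snap('side');w=snap('wrist')
f=lambda i,x,y,g=100:cv2.resize(i['color'][y:y+g,x:x+g,::-1],(400,400),interpolation=cv2.INTER_CUBIC)
cv2.imwrite('pics/c3.png',np.hstack([f(a,225,145),f(b,250,220)]));print(status.observe()['position'])
E
```

```text
time_s: 4.32
position: [0.5292, -0.2067, 0.1155]
tool_rot: [[-0.899, 0.437, -0.004], [0.437, 0.899, 0.003], [0.004, 0.001, -1.0]]
ft_force: [0.1, 0.0, -1.0]
grip_width: 0.0595
gripper_force: 22.6
[ 0.53034373 -0.20745685  0.11780911]
```

View pics/c3.png

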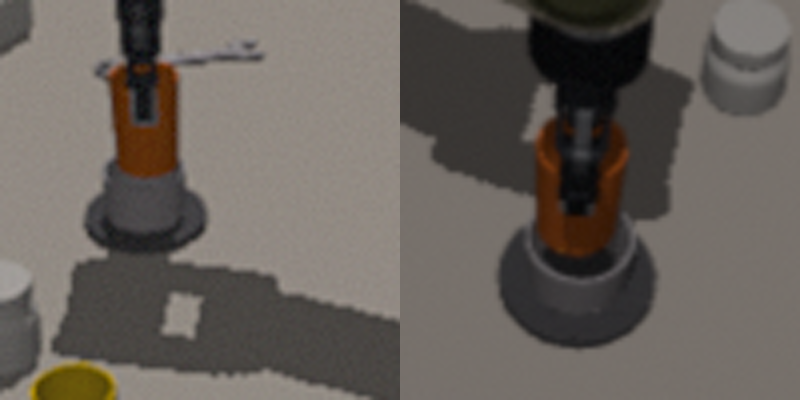

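Both views show the cup just over the holder, about 1.5 mm off sideways. I'll check the depth direction numerically by comparing predicted edges with those seen along the centre columns.

```bash
python3 - <<'E'
from h import *
a=snap('scene');b=snap('side')
c=b['color'][270:312,394:397].mean(1).astype(int);print('side',[(270+i,*x) for i,x in enumerate(c)][:1])
for n,i,u0,v0,v1 in(('side',b,394,276,310),('scene',a,261,180,212)):
    c=i['color'][v0:v1,u0-100*(n=='side'):u0+3-100*(n=='side')].mean(1).astype(int);print(n,*[f'{v0+k}:{x[0]},{x[2]}' for k,x in enumerate(c)])
    d=np.array(i['xyz'])[:2]-[.531,-.213];d/=np.linalg.norm(d)
    for y in(-.208,-.213,-.218): 
        ctr=np.array([.531,y])
        print(y,'foot',proj(i,[*(ctr+.027*d),.066])[1].round(1),'rim front',proj(i,[*(ctr+.036*d),.055])[1].round(1),'base front',proj(i,[*(ctr+.055*d),0])[1].round(1))
E
```

```text
side [(270, np.int64(119), np.int64(113), np.int64(107))]
side 276:62,7 277:62,9 278:62,6 279:62,7 280:63,7 281:69,9 282:73,9 283:63,13 284:36,19 285:21,20 286:21,22 287:22,22 288:23,24 289:53,51 290:83,81 291:70,68 292:62,61 293:61,60 294:61,60 295:61,59 296:61,59 297:59,59 298:54,54 299:48,49 300:47,48 301:47,48 302:46,47 303:46,46 304:45,45 305:40,40 306:44,43 307:97,88 308:115,104 309:118,106
-0.208 foot 283.1 rim front 288.3 base front 305.6
-0.213 foot 284.6 rim front 289.8 base front 307.1
-0.218 foot 286.1 rim front 291.3 base front 308.6
scene 180:93,11 181:93,11 182:91,10 183:92,10 184:91,10 185:92,10 186:92,8 187:94,5 188:87,34 189:77,64 190:78,78 191:72,71 192:70,70 193:77,74 194:77,75 195:74,73 196:74,73 197:73,73 198:74,72 199:73,71 200:75,71 201:75,73 202:65,65 203:49,47 204:35,36 205:33,35 206:35,36 207:40,40 208:55,52 209:72,65 210:73,67 211:73,67
-0.208 foot 188.3 rim front 192.4 base front 208.9
-0.213 foot 187.6 rim front 191.7 base front 208.2
-0.218 foot 186.9 rim front 191.1 base front 207.5
```

```bash
python3 -m handwheel '0.1 -0.2 0 0 0 0 0.3; 0.1 -0.2 -1.5 0 0 0 0.3; 0.1 -0.2 -2.5 0 0 0 0.3; 0.1 -0.2 -3.5 0 0 0 0.3; 0.1 -0.2 -4.4 0 0 0 0.3; 0.1 -0.2 -4.8 0 0 0 0.3; 0.1 -0.2 -4.8 0 0 0 0.3'
```

```text
time_s: 5.15
position: [0.5307, -0.2104, 0.0682]
tool_rot: [[-0.899, 0.438, -0.002], [0.438, 0.899, 0.001], [0.002, 0.0, -1.0]]
ft_force: [-0.3, 0.0, -1.3]
grip_width: 0.0595
gripper_force: 22.6
```

```bash
python3 -m handwheel '0 0 -0.15 0 0 0 0.3; 0 0 -0.3 0 0 0 0.3; 0 0 -0.3 0 0 0 0.3'; python3 -m handwheel '0 0 0 0 0 0 0.8; 0 0 0 0 0 0 1; 0 0 0 0 0 0 1; 0 0 0 0 0 0 1'
python3 - <<'E'
from h import *
print(status.observe()['position'])
E
```

```text
time_s: 5.4
position: [0.5312, -0.2107, 0.0665]
tool_rot: [[-0.899, 0.438, 0.0], [0.438, 0.899, -0.0], [-0.0, -0.0, -1.0]]
ft_force: [0.5, -1.2, -1.2]
grip_width: 0.0591
gripper_force: 22.6
time_s: 5.73
position: [0.5312, -0.2108, 0.0665]
tool_rot: [[-0.899, 0.438, 0.0], [0.438, 0.899, -0.0], [-0.0, -0.0, -1.0]]
ft_force: [-0.4, 0.5, 0.1]
grip_width: 0.0857
gripper_force: 0.0
[ 0.5311708  -0.21075198  0.06653107]
```

```bash
python3 -m handwheel '0 0 2 0 0 0 1; 0 0 4 0 0 0 1; 0 0 8 0 0 0 1; 0 0 12 0 0 0 1; 0 0 16 0 0 0 1; 0 0 20 0 0 0 1; 0 0 20 0 0 0 1'
python3 - <<'E'
from h import *
from scipy.spatial.transform import Rotation as R
s=status.observe();print(s['position'])
for yaw in(0,-4): 
    T=R.from_euler('z',yaw,degrees=True).as_matrix()@np.array([[-.819,0,.574],[0,1,0],[-.574,0,-.819]]);print(R.from_matrix(T@s['tool_rot'].T).as_rotvec(degrees=True))
w=snap('wrist');h=cv2.cvtColor(w['color'],cv2.COLOR_RGB2HSV);m=cv2.inRange(h,(3,150,20),(16,255,255));m[300:]=0
cn=max(cv2.findContours(m,0,1)[0],key=cv2.contourArea);(cx,cy),ax,an=cv2.fitEllipse(cn);print(cx,cy,ax,onz(w,cx,cy,.1))
a=snap('scene');b=snap('side')
o=np.hstack([cv2.resize(i['color'][y:y+75,x:x+75,::-1],(300,300),interpolation=cv2.INTER_CUBIC) for i,x,y in((a,225,145),(b,258,235))]+[cv2.resize(w['color'][:,100:460,::-1],(200,233))[:]. copy() if 0 else cv2.copyMakeBorder(cv2.resize(w['color'][150:350,180:380,::-1],(200,200)),0,100,0,0,0)])
cv2.imwrite('pics/c4.png',o)
E
```

```text
time_s: 6.32
position: [0.5328, -0.2117, 0.2747]
tool_rot: [[-0.899, 0.438, 0.012], [0.438, 0.899, -0.008], [-0.014, -0.002, -1.0]]
ft_force: [-0.1, -1.5, 0.1]
grip_width: 0.0851
gripper_force: 0.0
[ 0.53284694 -0.21169412  0.27471416]
[ -7.65033177 -33.63156383  25.24043528]
[ -8.79836855 -33.26458359  21.36200373]
269.65057373046875 174.72613525390625 (55.557640075683594, 64.01280975341797) [ 0.52816028 -0.21461696  0.1       ]
```

View pics/c4.png

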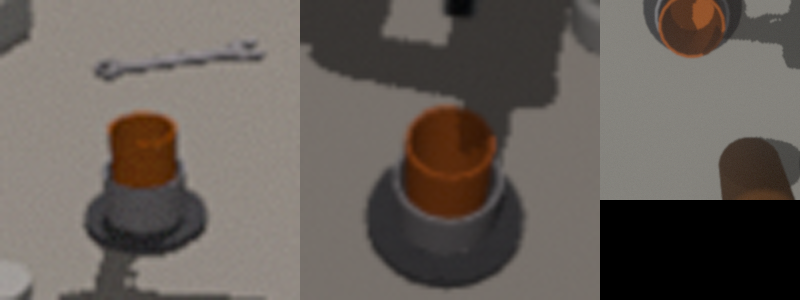

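The cup stands upright and nested in both views, with its rim centre at about (142,127) in the left crop and (451,140) in the middle one. Next is the probe.

```bash
python3 -m handwheel '-0.4 4 0 -1.2 -5.6 4.2 1; -0.8 8 0 -2.5 -11.2 8.4 1; -1.2 12 0 -3.8 -16.8 12.6 1; -1.6 16 0 -5.1 -22.4 16.8 1; -2 20 0 -6.4 -28 21 1; -2.4 24 0 -7.6 -33.6 25.2 1; -2.8 28 0 -7.6 -33.6 25.2 1; -2.8 28 0 -7.6 -33.6 25.2 1'
python3 -m handwheel '-0.4 4 0 0 0 0 1; -0.8 8 0 0 0 0 1; -1.2 12 0 0 0 0 1; -1.6 16 0 0 0 0 1; -1.6 19 0 0 0 0 1; -1.6 20.7 0 0 0 0 1; -1.6 20.7 0 0 0 0 1'
python3 - <<'E'
from h import *
w=snap('wrist','w5.png');s=status.observe();print(s['position'],s['tool_rot'],w['xyz'],s['q'])
for y in(.265,.275,.285): print(y,*[proj(w,np.array([.657,y,.03])+l*np.array([-.574,0,.819])).round(1) for l in(0,.11,.176,.186)])
E
```

```text
time_s: 7.13
position: [0.4997, 0.0758, 0.2643]
tool_rot: [[-0.83, -0.007, 0.558], [-0.003, 1.0, 0.008], [-0.558, 0.005, -0.83]]
ft_force: [-0.7, -0.1, -0.4]
grip_width: 0.0855
gripper_force: 0.0
time_s: 7.72
position: [0.4865, 0.279, 0.2644]
tool_rot: [[-0.829, -0.004, 0.559], [-0.002, 1.0, 0.004], [-0.559, 0.002, -0.829]]
ft_force: [-0.3, -1.2, -0.5]
grip_width: 0.0853
gripper_force: 0.0
[0.48653376 0.27750576 0.26439283] [[-0.82923028 -0.00305514  0.55889874]
 [-0.00185548  0.9999946   0.00271337]
 [-0.55890401  0.00121298 -0.82923147]] [0.34233663 0.2774699  0.33924777] [ 23.46361079  11.33849732  91.57602231 -17.60575259  46.67778498
 -58.03991748]
0.265 [261.7 166.6] [258.3 189.1] [254.9 210.9] [254.3 215.2]
0.275 [270.2 166.6] [269.4 189.1] [268.7 211. ] [268.6 215.2]
0.285 [278.6 166.7] [280.6 189.1] [282.5 211. ] [282.9 215.3]
```

View pics/w5.png

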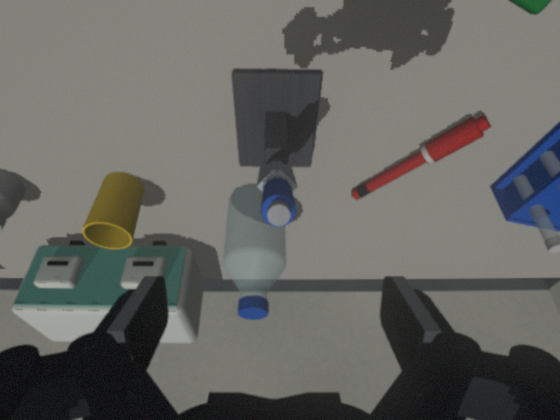

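The wrist view shows the blue handle with its plug end at (278,214), the rest base with corners (233,70), (322,70), (239,166) and (313,166), and the red decoy off to the right at (425,155).

```bash
python3 - <<'E'
from h import *
w=snap('wrist');s=status.observe()
for p in((233,70),(322,70),(239,166),(313,166)): print(onz(w,*p,.012).round(4))
h=cv2.cvtColor(w['color'],cv2.COLOR_RGB2HSV);m=cv2.inRange(h,(100,120,30),(125,255,255));m[240:]=0;m[:,400:]=0
k,l,st,c=cv2.connectedComponentsWithStats(m);i=1+np.argmax(st[1:,4]);print(c[i],st[i])
for z in (.182,.174): print(z,onz(w,278,214,z))
a=snap('scene');b=snap('side');t=np.array
for nm,i,P in(('scene',a,((305,291.7),(340.7,237.3))),('side',b,((272.7,158.3),(242,130.7)))):
    for tip in((.657,.28,.03),(.662,.28,.03),(.657,.275,.03)): print(nm,tip,P,proj(i,tip),proj(i,t(tip)+.186*t([-.574,0,.819])))
E
```

```text
[0.5421 0.2373 0.012 ]
[0.5417 0.3237 0.012 ]
[0.6743 0.2342 0.012 ]
[0.6739 0.3263 0.012 ]
[271.27014218 204.26066351] [264 194  24  31 211]
0.182 [0.54929374 0.27990661 0.182     ]
0.174 [0.55981431 0.28010136 0.174     ]
scene (0.657, 0.28, 0.03) ((305, 291.7), (340.7, 237.3)) [299.83983049 295.56278697] [339.12339311 234.60126729]
scene (0.662, 0.28, 0.03) ((305, 291.7), (340.7, 237.3)) [298.11091971 296.27294341] [337.39705086 235.22317029]
scene (0.657, 0.275, 0.03) ((305, 291.7), (340.7, 237.3)) [298.8359768  294.28055851] [337.92705767 233.49067528]
side (0.657, 0.28, 0.03) ((272.7, 158.3), (242, 130.7)) [272.01738616 159.2751323 ] [240.73809493 130.93164588]
side (0.662, 0.28, 0.03) ((272.7, 158.3), (242, 130.7)) [273.39313413 158.93362072] [242.25362541 130.58277146]
side (0.657, 0.275, 0.03) ((272.7, 158.3), (242, 130.7)) [272.54549815 160.20683771] [241.24909512 131.88555154]
```

```bash
python3 -m handwheel '1.8 0.4 -2.5 0 -1 0 1; 3.6 0.45 -5 0 -1 0 1; 5.4 0.45 -7.5 0 -1 0 1; 7 0.45 -9.8 0 -1 0 1; 8.2 0.45 -11.5 0 -1 0 1; 9.1 0.45 -12.7 0 -1 0 1; 9.1 0.45 -12.7 0 -1 0 1'
python3 - <<'E'
from h import *
w=snap('wrist','w6.png');s=status.observe();print(s['position'],s['tool_rot'][:,2],s['ft_force'])
cv2.imwrite('pics/w6.png',cv2.resize(w['color'][180:,130:430,::-1],None,fx=2,fy=2))
E
```

```text
time_s: 8.5
position: [0.5787, 0.2786, 0.1362]
tool_rot: [[-0.82, 0.003, 0.572], [0.003, 1.0, -0.001], [-0.572, 0.001, -0.82]]
ft_force: [-0.3, -0.4, 0.1]
grip_width: 0.0853
gripper_force: 0.0
[0.57830606 0.27912363 0.13797492] [ 5.73736648e-01  1.70360119e-04 -8.19039822e-01] [ 0.06842889 -0.07368795  0.10043039]
```

View pics/w6.png

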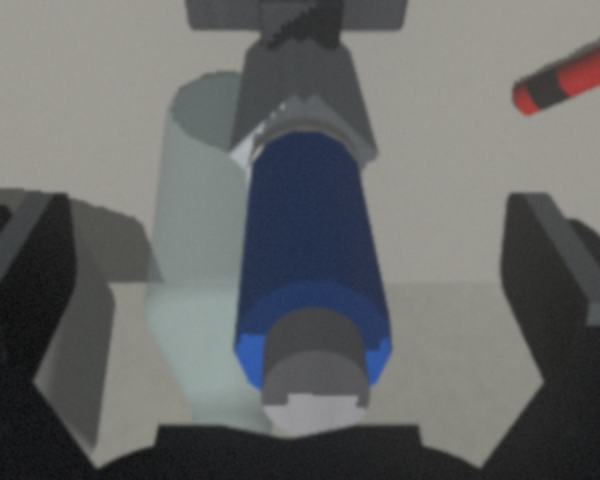

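The fingers straddle the blue handle. Their midpoint is at crop x≈289 and the handle is at x≈308, so I shift +3.5 mm in y and close.

```bash
python3 -m handwheel '0 0.35 0 0 0 0 1; 0 0.35 0 0 0 0 0.6; 0 0.35 0 0 0 0 0.3; 0 0.35 0 0 0 0 0.1; 0 0.35 0 0 0 0 0.1; 0 0.35 0 0 0 0 0.1; 0 0.35 0 0 0 0 0.1; 0 0.35 0 0 0 0 0.1' 60
```

```text
time_s: 9.22
position: [0.578, 0.2839, 0.1399]
tool_rot: [[-0.817, -0.0, 0.576], [0.001, 1.0, 0.002], [-0.576, 0.002, -0.817]]
ft_force: [-3.4, -4.2, 5.5]
grip_width: 0.0248
gripper_force: 58.2
```

```bash
python3 -m handwheel '0.4 0 0.3 0 0 0 0.1; 0.8 0 0.6 0 0 0 0.1; 1.3 0 0.9 0 0 0 0.1; 2 0 1.4 0 0 0 0.1; 2 0 3.5 0 0 0 0.1; 2 0 6.5 0 0 0 0.1; 1 0 10 0 0 0 0.1; 0 0 13 0 0 0 0.1'
python3 -m handwheel '-1 -1 2 0 5 0 0.1; -2 -3 3 0 10 0 0.1; -3 -6 3 0 15 0 0.1; -4 -9 3 0 20 0 0.1; -4.5 -12 3 0 25 0 0.1; -4.5 -15 3 0 30 0 0.1; -4.5 -18 3 0 35 0 0.1; -4.5 -18 3 0 35 0 0.1'
python3 - <<'E'
from h import *
a=snap('scene');b=snap('side');s=status.observe();print(s['position'],s['grip_width'],s['q'])
g=120
p=proj(a,s['position']-[0,0,.07]).astype(int);q=proj(b,s['position']-[0,0,.07]).astype(int)
f=lambda i,c:cv2.resize(i['color'][c[1]-60:c[1]+60,c[0]-60:c[0]+60,::-1],(400,400),interpolation=cv2.INTER_CUBIC)
cv2.imwrite('pics/c7.png',np.hstack([f(a,p),f(b,q)]));print(p,q)
print('tip',proj(a,s['position']-[0,0,.131]),proj(b,s['position']-[0,0,.131]))
E
```

```text
time_s: 9.88
position: [0.5785, 0.2842, 0.2714]
tool_rot: [[-0.817, -0.0, 0.576], [0.002, 1.0, 0.003], [-0.576, 0.003, -0.817]]
ft_force: [0.3, 0.3, -0.9]
grip_width: 0.0245
gripper_force: 58.6
time_s: 10.55
position: [0.5352, 0.0996, 0.299]
tool_rot: [[-1.0, 0.006, -0.001], [0.006, 1.0, 0.001], [0.001, 0.001, -1.0]]
ft_force: [-0.3, -0.2, -1.8]
grip_width: 0.0249
gripper_force: 59.1
[0.53406821 0.10336178 0.29907943] 0.024870011710924043 [ -1.60363621  18.87448008  67.68194626   0.17099102  93.25144612
 -91.42356805]
[307 183] [254 156]
tip [306.6728713  202.66073227] [254.92869175 171.96719573]
```

View pics/c7.png

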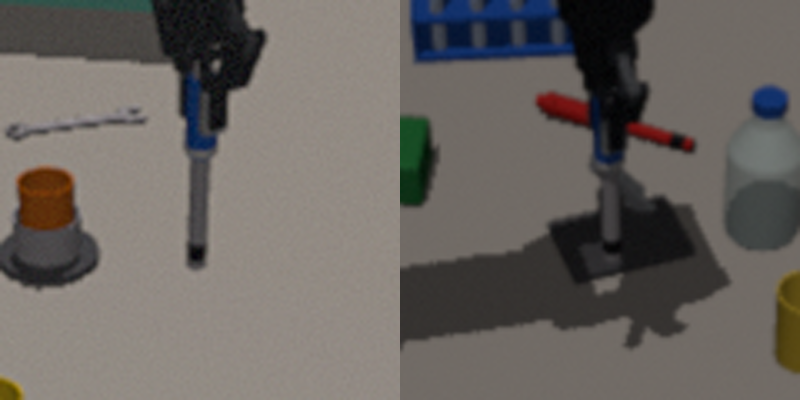

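The probe hangs upright, with its tip at crop (196,265) in scene and (612,245) in side, under the TCP to within calibration. I carry it over the cup.

```bash
python3 -m handwheel '0 -4 0 0 0 0 0.1; 0 -8 0 0 0 0 0.1; 0 -12 0 0 0 0 0.1; -0.1 -16 0 0 0 0 0.1; -0.2 -20 0 0 0 0 0.1; -0.2 -24 0 0 0 0 0.1; -0.2 -28 0 0 0 0 0.1; -0.2 -30 0 0 0 0 0.1'
python3 -m handwheel '0 -1.6 0 0 0 0 0.1; 0 -1.6 -2 0 0 0 0.1; 0 -1.6 -4 0 0 0 0.1; 0 -1.6 -5 0 0 0 0.1; 0 -1.6 -5.5 0 0 0 0.1; 0 -1.6 -5.5 0 0 0 0.1'
python3 - <<'E'
from h import *
a=snap('scene');b=snap('side');s=status.observe();print(s['position'],s['ft_force'])
f=lambda i,x,y:cv2.resize(i['color'][y:y+80,x:x+80,::-1],(400,400),interpolation=cv2.INTER_CUBIC)
cv2.imwrite('pics/c8.png',np.hstack([f(a,220,135),f(b,255,225)]))
E
```

```text
time_s: 11.32
position: [0.5312, -0.1985, 0.2993]
tool_rot: [[-1.0, 0.002, 0.004], [0.002, 1.0, 0.001], [-0.004, 0.001, -1.0]]
ft_force: [0.0, -0.0, -2.4]
grip_width: 0.0245
gripper_force: 59.4
time_s: 11.82
position: [0.5313, -0.2104, 0.2437]
tool_rot: [[-1.0, -0.001, 0.002], [-0.001, 1.0, 0.003], [-0.002, 0.003, -1.0]]
ft_force: [0.1, 0.5, -0.7]
grip_width: 0.0248
gripper_force: 59.5
[ 0.53162584 -0.21110585  0.24526352] [ 0.13949104 -0.94768653 -2.09187312]
```

View pics/c8.png

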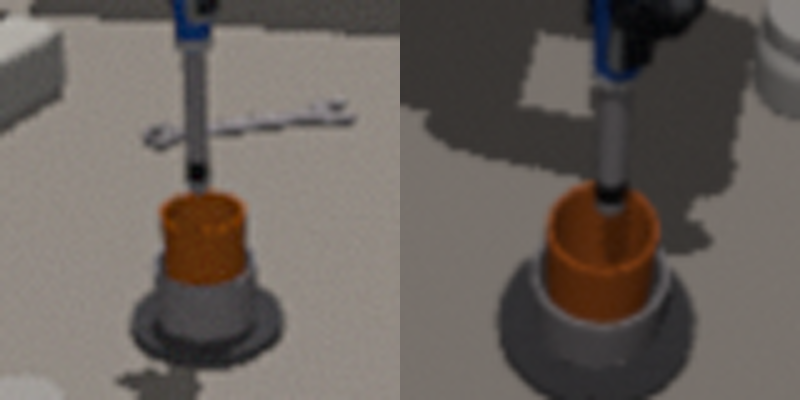

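The tip is centred over the cup mouth to about 3–4 mm: x 198 against 203 in scene, 611 against 602 in side. I correct −3 mm in x and lower.

```bash
python3 -m handwheel '-0.3 0 0 0 0 0 0.1; -0.3 0 -1.5 0 0 0 0.1; -0.3 0 -3 0 0 0 0.1; -0.3 0 -4.5 0 0 0 0.1; -0.3 0 -5.5 0 0 0 0.1; -0.3 0 -5.8 0 0 0 0.1; -0.3 0 -5.8 0 0 0 0.1; -0.3 0 -5.8 0 0 0 0.1'
for i in 1 2 3; do python3 -m handwheel '0 0 0 0 0 0 0.1; 0 0 0 0 0 0 0.1; 0 0 0 0 0 0 0.1; 0 0 0 0 0 0 0.1; 0 0 0 0 0 0 0.1; 0 0 0 0 0 0 0.1; 0 0 0 0 0 0 0.1; 0 0 0 0 0 0 0.1' | grep -v rot; done
```

```text
time_s: 12.58
position: [0.5285, -0.2119, 0.1872]
tool_rot: [[-1.0, 0.001, 0.004], [0.001, 1.0, 0.002], [-0.004, 0.002, -1.0]]
ft_force: [-0.4, -0.5, -1.8]
grip_width: 0.0247
gripper_force: 59.6
time_s: 13.25
position: [0.5281, -0.2117, 0.1863]
ft_force: [-0.4, 1.0, -1.4]
grip_width: 0.0246
gripper_force: 59.6
time_s: 13.92
position: [0.5281, -0.2117, 0.1863]
ft_force: [0.6, -0.7, -1.9]
grip_width: 0.0248
gripper_force: 59.6
time_s: 14.58
position: [0.5281, -0.2117, 0.1863]
ft_force: [-0.7, -0.8, -1.7]
grip_width: 0.0245
gripper_force: 59.6
```

```bash
python3 -m handwheel '0 0 2 0 0 0 0.1; 0 0 5 0 0 0 0.1; 0 0 8 0 0 0 0.1; 0 0 11.3 0 0 0 0.1; 0.2 4 11.3 0 0 0 0.1; 0.3 8 11.3 0 0 0 0.1; 0.5 11.6 11.3 0 0 0 0.1; 0.5 11.6 11.3 0 0 0 0.1' | grep -v rot
python3 -m handwheel '0 4 0 0 0 0 0.1; 0 8 0 0 0 0 0.1; 0 12 0 0 0 0 0.1; 0 16 0 0 0 0 0.1; 0 20 0 0 0 0 0.1; 0 20 0 0 0 0 0.1' | grep -v rot
python3 -m handwheel '0.5 3 0 0 -5 0 0.1; 1.5 6 0 0 -10 0 0.1; 2.5 9 0 0 -15 0 0.1; 3.5 12 0 0 -20 0 0.1; 4.5 15 0 0 -25 0 0.1; 5.5 18 0 0 -30 0 0.1; 6.5 18 0 0 -35 0 0.1; 6.5 18 0 0 -35 0 0.1'
```

```text
time_s: 15.25
position: [0.5328, -0.0903, 0.3]
ft_force: [0.4, 0.0, -1.3]
grip_width: 0.0246
gripper_force: 59.6
time_s: 15.75
position: [0.5323, 0.1101, 0.2995]
ft_force: [-0.2, -0.1, -2.3]
grip_width: 0.0249
gripper_force: 59.9
time_s: 16.42
position: [0.5969, 0.2856, 0.2973]
tool_rot: [[-0.818, -0.003, 0.575], [-0.002, 1.0, 0.003], [-0.575, 0.001, -0.818]]
ft_force: [0.0, 0.2, -3.0]
grip_width: 0.0246
gripper_force: 60.1
```

```bash
python3 -m handwheel '0 0 -3 0 0 0 0.1; 0 -0.1 -6 0 0 0 0.1; 0 -0.1 -9 0 0 0 0.1; 0 -0.1 -11.5 0 0 0 0.1; 0 -0.1 -13 0 0 0 0.1; 0 -0.1 -14 0 0 0 0.1; 0 -0.1 -14.6 0 0 0 0.1; 0 -0.1 -14.6 0 0 0 0.1'
python3 - <<'E'
from h import *
w=snap('wrist');a=snap('scene');s=status.observe();print(s['position'],s['ft_force'])
f=lambda i,x,y,g:cv2.resize(i['color'][y:y+g,x:x+g,::-1],(400,400),interpolation=cv2.INTER_CUBIC)
cv2.imwrite('pics/c9.png',np.hstack([f(a,270,220,100),f(w,180,170,200)]))
E
```

```text
time_s: 17.08
position: [0.5982, 0.2826, 0.1526]
tool_rot: [[-0.819, 0.001, 0.574], [0.002, 1.0, 0.001], [-0.574, 0.002, -0.819]]
ft_force: [0.3, -0.9, -2.2]
grip_width: 0.0248
gripper_force: 60.3
[0.59869751 0.283125   0.15447615] [ 0.21073828 -0.41878627 -1.91644772]
```

View pics/c9.png

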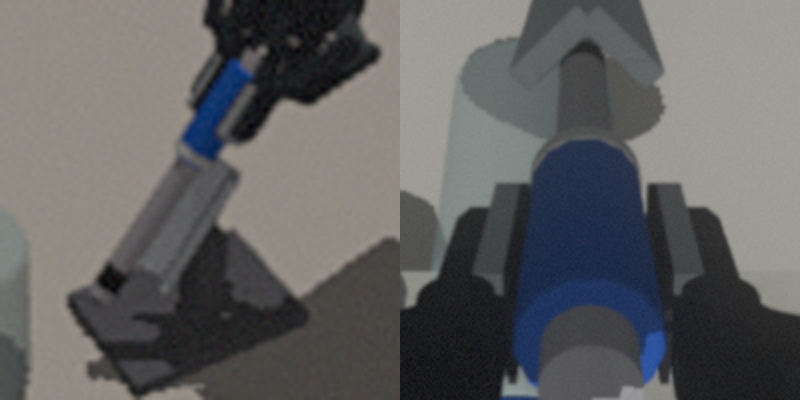

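The probe lies over the trough, parallel to it and centred on the V at crop (587,45). I lower it square to the axis.

```bash
python3 -m handwheel '-0.5 0 -0.3 0 0 0 0.1; -1 0 -0.7 0 0 0 0.1; -1.4 0 -1 0 0 0 0.1; -1.7 0 -1.2 0 0 0 0.1; -1.9 0 -1.3 0 0 0 0.1; -1.9 0 -1.3 0 0 0 0.1'
```

```text
time_s: 17.68
position: [0.5784, 0.2834, 0.1402]
tool_rot: [[-0.818, -0.001, 0.575], [0.001, 1.0, 0.002], [-0.575, 0.002, -0.818]]
ft_force: [-4.1, 1.0, 1.1]
grip_width: 0.025
gripper_force: 60.4
```

```bash
python3 -m handwheel '-0.1 0 -0.1 0 0 0 0.1; -0.1 0 -0.1 0 0 0 0.3; -0.1 0 -0.1 0 0 0 0.6; -0.1 0 -0.1 0 0 0 1; -0.1 0 -0.1 0 0 0 1; -0.1 0 -0.1 0 0 0 1' 20
python3 -m handwheel '-0.6 0 0.8 0 0 0 1; -2 0 2.9 0 0 0 1; -4 0 5.7 0 0 0 1; -6 0 8.6 0 0 0 1; -8 0 11.4 0 0 0 1; -9.2 0 13.1 0 0 0 1; -9.2 0 13.1 0 0 0 1'
python3 - <<'E'
from h import *
w=snap('wrist');a=snap('scene');b=snap('side')
f=lambda i,x,y,g:cv2.resize(i['color'][y:y+g,x:x+g,::-1],(266,266),interpolation=cv2.INTER_CUBIC)
cv2.imwrite('pics/c10.png',np.vstack([np.hstack([f(a,270,220,100),f(b,215,110,80),f(w,220,60,170)]),np.hstack([f(a,220,150,80),f(b,255,240,80),f(a,180,60,300)])]))
E
```

```text
time_s: 18.18
position: [0.5782, 0.2833, 0.1392]
tool_rot: [[-0.818, -0.0, 0.576], [0.001, 1.0, 0.002], [-0.576, 0.003, -0.818]]
ft_force: [-0.2, 0.3, -0.5]
grip_width: 0.0732
gripper_force: 0.0
time_s: 18.77
position: [0.4848, 0.2841, 0.2755]
tool_rot: [[-0.813, -0.002, 0.582], [0.002, 1.0, 0.006], [-0.582, 0.006, -0.813]]
ft_force: [1.4, 0.3, 1.0]
grip_width: 0.0853
gripper_force: 0.0
```

View pics/c10.png

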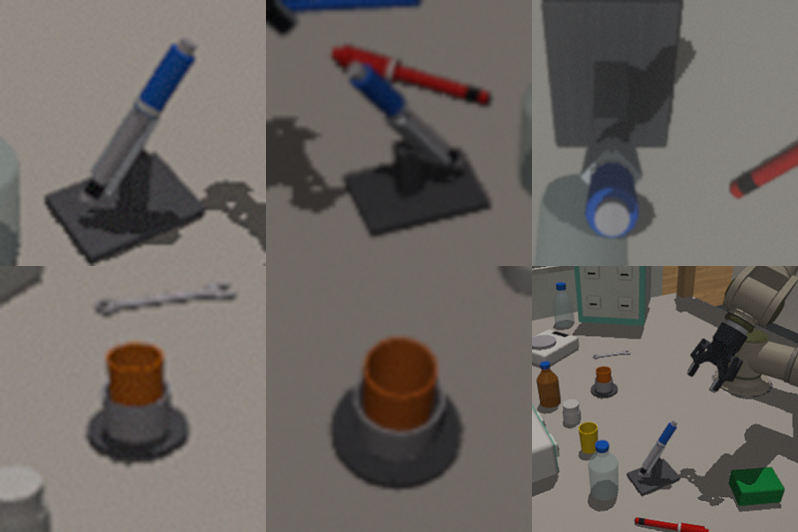

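The probe is back where it lay: plug at (340.3,236.9) against (340.7,237.3) at first, tip at (305.7,290.7) against (305,291.7). The cup is nested and the gripper is clear, so I hand in.

```bash
python3 -c "
from rig import env
print(env.close_job())"
```

```text
the job is handed in; nothing more can be done
None
```

The job is handed in, with no verdict returned: the orange cup is nested in the holder, the probe was held upright in it for about 2 s and is back in its rest, and the last pictures show nothing else disturbed.

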